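Set up the knock-down target rail

TASK

Set up the target game: stand every target that is on the counter upright in the rail, fully down in the slot that matches the width of its foot. Only then take the mallet and drive both locking pegs fully home with it, not with the gripper, and stand the mallet back on its rubber pad, on its head as it was. Leave everything else on the counter where it is.

Things in the scene. Friction and masses are not known exactly. Their poses are not given: they have to be found in the camera images.
- rail: Fixed pale wooden rail, 85 (x) x 470 (y) x 40 high, origin under its centre. Four rectangular slots in a graded row along y, each 57 long in x, 25 deep, floor 15 above the table, widths along y 49, 61, 73, 85 growing to +y (foot width + 3). Near each end, 209 from the centre, a steel locking peg in a dark collar.
- slot0 (a point): Centre of the floor of the slot 49 wide (25 below the rail's top), -136.5 mm from the rail's centre along its y; z up, axes as the rail's.
- slot1 (a point): Centre of the floor of the slot 61 wide (25 below the rail's top), -63.5 mm from the rail's centre along its y; z up, axes as the rail's.
- slot2 (a point): Centre of the floor of the slot 73 wide (25 below the rail's top), 21.5 mm from the rail's centre along its y; z up, axes as the rail's.
- slot3 (a point): Centre of the floor of the slot 85 wide (25 below the rail's top), 118.5 mm from the rail's centre along its y; z up, axes as the rail's.
- target_a: Target, may be absent: dark steel foot 54 (x) x 46 (y) x 38 high, lowest 5 mm stepped in 2 mm a side, carrying an upright pale board 16 thick (x) with a round disc head 48 wide. Height 120, 0.42 kg, bottom-heavy, same from both sides. Origin under the foot's centre, z up. Grip across the 16 mm, 95 above the origin. Belongs in the 49 wide slot0, either way round.
- target_b: Target, may be absent: dark steel foot 54 (x) x 58 (y) x 38 high, lowest 5 mm stepped in 2 mm a side, carrying an upright pale board 16 thick (x) with a diamond (square on its corner) head 54 wide. Height 120, 0.42 kg, bottom-heavy, same from both sides. Origin under the foot's centre, z up. Grip across the 16 mm, 95 above the origin. Belongs in the 61 wide slot1, either way round.
- target_c: Target, may be absent: dark steel foot 54 (x) x 70 (y) x 38 high, lowest 5 mm stepped in 2 mm a side, carrying an upright pale board 16 thick (x) with a bottle outline, 50 wide with a neck 30 wide. Height 120, 0.42 kg, bottom-heavy, same from both sides. Origin under the foot's centre, z up. Grip across the 16 mm, 95 above the origin. Belongs in the 73 wide slot2, either way round.
- target_d: Target, may be absent: dark steel foot 54 (x) x 82 (y) x 38 high, lowest 5 mm stepped in 2 mm a side, carrying an upright pale board 16 thick (x) with a wide rectangular head 82 wide. Height 120, 0.42 kg, bottom-heavy, same from both sides. Origin under the foot's centre, z up. Grip across the 16 mm, 95 above the origin. Belongs in the 85 wide slot3, either way round.
- peg_r (a joint): Sprung locking peg at the rail's right (-y) end: metres driven down, 0 fully up, 0.022 fully home. Needs about 8 N and stays where it is left.
- peg_r_top (a point): Centre of the flat top of that peg (right (-y) end, 28 diameter). With the peg up it stands 73 above the table, fully home 51 (3 above its collar, whose top is 48 above the table and 42 across).
- peg_l (a joint): Sprung locking peg at the rail's left (+y) end: metres driven down, 0 fully up, 0.022 fully home. Needs about 8 N and stays where it is left.
- peg_l_top (a point): Centre of the flat top of that peg (left (+y) end, 28 diameter). With the peg up it stands 73 above the table, fully home 51 (3 above its collar, whose top is 48 above the table and 42 across).
- mallet: Wooden mallet standing on a face of its head, handle level. Dark head 56 x 56 x 70 high; origin under the centre of its lower, striking face, z up. Pale handle 20 wide (y) x 26 high, centre line 40 above the origin, running to -x from 27 to 157 from the head's centre. Grip from above across the 20 mm, 60 from the head's centre. 0.36 kg, balanced so that it stands by itself.
- pad: Fixed black rubber pad 110 x 110 x 5 high where the mallet lives; origin under its centre.
- tin: Bystander, leave alone: drink can 68 diameter, 100 high; origin under its centre.
- chalk: Bystander, leave alone: blue chalk block 45 x 60 x 28 high; origin under its centre.
- soda: Bystander, leave alone: amber bottle 60 diameter, 190 high; origin under its centre.
- dice_cup: Bystander, leave alone: black cup 80 diameter, 95 high; origin under its centre.
- cards: Bystander, leave alone: white box of cards 65 x 90 x 20 high; origin under its centre.
- mug: Bystander, leave alone: white mug 80 diameter, 90 high, handle to its +y; origin under its centre.
- skittle: Bystander, leave alone: dark wooden skittle 56 diameter, 120 high; origin under its centre.
Not all that is in view belongs to the job. Leave any turquoise look-alike of the target_b alone. Leave any yellow look-alike of the target_c alone.

How it is judged:
On the way, in this order (a step that is already met when the one before it is completed fails the run):
1. every target present stands fully down in its matching slot and is released, with the pegs not yet driven (horizontal distance between target_a and slot0 below 0.006 m and z of target_a in the frame of slot0 below 0.005 m and angle between each of target_a, target_b, target_c, target_d's own z axis and vertical below 0.09 rad and horizontal distance between target_b and slot1 below 0.006 m and z of target_b in the frame of slot1 below 0.005 m and horizontal distance between target_c and slot2 below 0.006 m and z of target_c in the frame of slot2 below 0.005 m and horizontal distance between target_d and slot3 below 0.006 m and z of target_d in the frame of slot3 below 0.005 m and contact force between the fingers and target_a below 0.2 N and contact force between the fingers and target_b below 0.2 N and contact force between the fingers and target_c below 0.2 N and contact force between the fingers and target_d below 0.2 N and value of joint each of peg_l, peg_r below 0.012 m), for 0.2 s.
2. both pegs are fully home, the targets still in their slots (value of joint each of peg_l, peg_r above 0.018 m and horizontal distance between target_a and slot0 below 0.006 m and z of target_a in the frame of slot0 below 0.005 m and angle between each of target_a, target_b, target_c, target_d's own z axis and vertical below 0.09 rad and horizontal distance between target_b and slot1 below 0.006 m and z of target_b in the frame of slot1 below 0.005 m and horizontal distance between target_c and slot2 below 0.006 m and z of target_c in the frame of slot2 below 0.005 m and horizontal distance between target_d and slot3 below 0.006 m and z of target_d in the frame of slot3 below 0.005 m), for 0.2 s.
At the end, for the whole second after the job is handed in: Every target present is within 6 mm of the centre of its own slot, less than 5 mm off the slot's floor and within 5 degrees of upright; both pegs are driven at least 18 of 22 mm; the mallet stands released and upright on its head on the pad, the head's centre within 40 mm of the pad's centre (all of step 2 and horizontal distance between mallet and pad below 0.04 m and z of mallet in the frame of pad below 0.01 m and angle between mallet's own z axis and vertical below 0.1 rad); the robot touches nothing.
It fails at once if a bystander is shifted by more than 5 cm (distance of any of tin, chalk, soda, dice_cup, cards, mug, skittle from where it was at the start of the episode above 0.05 m).
It fails at once if the gripper or arm pushes a locking peg instead of the mallet (contact force between any of the fingers, the arm and peg_l above 2 N or contact force between any of the fingers, the arm and peg_r above 2 N).
It fails at once if a locking peg is driven home with anything but the mallet (contact force between any of target_a, target_b, target_c, target_d and peg_l above 4 N or contact force between any of target_a, target_b, target_c, target_d and peg_r above 4 N).
Of target_a, target_b, target_c, target_d only 2 to 4 are there at a start; the rules pass over those that are not, and their reading is None.
At some moment in a run one of target_a, target_b, target_c, target_d, mallet may be knocked a few centimetres aside while the robot is not near it.
It also fails if it takes over 210 s, if anything falls off the work surface, if the arm or the gripper's body presses on something with over 40 N, if the wrist force passes 120 N, or if a joint passes its speed limit or range.

ROBOT

A 6-joint arm with a two-finger parallel gripper is mounted at the origin on the work surface. World frame = base frame: x ahead of the robot, y to its left, z up, the work surface at z = 0. Lengths are in m, angles in rad, forces in N, time in s.
With the tool pointing down it reaches from about 0.375 to 0.925 m from the base axis. Payload 5.7 kg.
Tool frame: the origin (TCP) lies midway between the tips of the shut fingers; the grasp point (between the pads) lies 19 mm behind it; z points along the fingers, y is the line along which they close (so a half turn about z gives the same grasp; the last joint's range is limited). The gripper opens to 88 mm and grips with 3 to 60 N. Pads are 20 mm wide; open, the fingers measure 115 mm over their backs; the gripper's body (75 mm by 178 mm) begins 61 mm behind the grasp point.
Start: joints at [1.023, 0.359, 1.51, -0, 1.272, -0.115], TCP at [0.252, 0.545, 0.185] pointing down, gripper open.
Joint ranges: [-2.97, 2.97], [-1.01, 2.36], [0.21, 2.38], [-0.96, 4.11], [0.2, 2.71], [-2.98, 2.98]. Speed limits (rad/s): [2.39, 2.39, 3.14, 3.14, 3.14, 3.14].

INTERFACE

Orientations are given as a unit quaternion [x, y, z, w].
In Python, from bench import move_ptp, servo_line, goto_joints, move_gripper, sleep, inverse_kinematics, capture, PlanningError, close_job, spot_in, silhouettes, current_clock, current_joint_pos, current_qvel, current_joint_torque, current_position, current_orientation, current_force, current_torque, current_finger_gap, current_grip_force gives the robot as it stands. Calls block until the motion is done:
- move_ptp(position, orientation): joint-space move of the TCP to a pose.
- servo_line(position, orientation=None, rate=0.15, contact_N=None): straight line of the TCP; orientation=None keeps the orientation; rate is the mean speed in m/s. With contact_N (N) it stops when the force on the tool has changed by that much, and returns True; else False.
- goto_joints(angles): joint-space move.
- move_gripper(opening): finger opening in m; the grip force is fixed at half the most; returns when the fingers have stopped.
- sleep(seconds).
- inverse_kinematics(position, orientation): joint angles nearest the present ones, or None.
- capture(name): name is "side" or "top" or "wrist"; returns a dict with "image" (480x640x3 uint8, blue, green, red), "range_z" (480x640 float32, m along the optical axis (not along the pixel's ray), 0 where there is no reading), "intrinsics" (3x3 intrinsics, pixels), "R" (3x3) and "t" (3): a world point X has camera coordinates R X + t. Camera axes: x right, y down, z forward; pixel columns grow to the right and rows downward; lengths in m; the calibration is good to about 2 mm. The wrist camera is an equidistant fisheye: a pixel r from the principal point sees the ray r / f radians off the axis. A picture is of the moment at which its call begins.
A pose or a line that the arm cannot do raises PlanningError and nothing moves.
- close_job(): hands the job in; it is judged then, once.
Trained networks look in the newest picture that a camera, given by its name, has taken for a name from the list of things; names that differ only in an ending like _2 or _b are one class to them, and where a whole thing is asked for, a point or a joint stands for the part that bears it (a point fixed in the world has none). Each returns a list of dicts, best first, with "conf" (0 to 1); they miss things now and then, are a little off and sometimes report something else, mostly with a low value. They report only what shows in the picture. A call takes as long as a camera call. They do not tell look-alikes from the thing itself.
- spot_in(camera, query): "xy" ([column, row] in pixels, amid what is visible of it).
- silhouettes(camera, query): "region" (480x640 bool, what is visible of it) and "xy" ([column, row] in pixels, amid what is visible of it).
Readings, each from a call of its own:
- current_clock(): time.
- current_joint_pos(): joint angles.
- current_qvel(): joint speeds.
- current_joint_torque(): joint torques, N m.
- current_position(): TCP position.
- current_orientation(): TCP orientation.
- current_force(): force on the tool from outside, world axes, zero at the start.
- current_torque(): the same for the moment, N m.
- current_finger_gap(): finger opening in m.
- current_grip_force(): force on a finger pad.
Only numpy, scipy, OpenCV 4.12 (cv2) and the standard library are available. Lean on these libraries where they do the work, as an engineer would, in place of code of your own. Each camera call takes 0.05 s, during which the arm holds its last target. There are 200 camera calls.

## Working session

There is one attempt and no reset: what is moved stays moved. The work goes in short steps, each a Python script; the robot and the scene stay as the last script left them, time stands still between calls to the robot, and variables do not carry over. Pictures are saved under pics/ and viewed, at most 14 in all, crops included, and the job is handed in when it is done.

```bash
mkdir -p pics; ls
python3 - <<'E'
from bench import *
import cv2,numpy as np
for n in ("top","side"):
    c=capture(n); cv2.imwrite(f"pics/{n}0.png",c["image"]); print(n,c["intrinsics"].tolist(),c["R"].round(4).tolist(),c["t"].round(4).tolist())
    for q in ["target_a","target_b","target_c","target_d","rail","mallet","pad","peg_r_top"]:
        print(q,[(round(d["conf"],2),np.round(d["xy"]).tolist()) for d in spot_in(n,q)])
E
```

```text
pics
top [[441.1150797930543, 0.0, 318.0134462347307], [0.0, 441.1150797930543, 238.61174352330815], [0.0, 0.0, 1.0]] [[0.0123, -0.9999, 0.0005], [-0.9984, -0.0123, -0.0543], [0.0544, 0.0001, -0.9985]] [-0.0067, 0.5649, 0.9731]
target_a [(0.97, [292.0, 294.0]), (0.96, [346.0, 287.0]), (0.89, [244.0, 339.0]), (0.81, [406.0, 296.0]), (0.74, [337.0, 342.0]), (0.7, [225.0, 289.0])]
target_b [(0.97, [292.0, 294.0]), (0.96, [346.0, 287.0]), (0.89, [244.0, 339.0]), (0.81, [406.0, 296.0]), (0.74, [337.0, 342.0]), (0.7, [225.0, 289.0])]
target_c [(0.97, [292.0, 294.0]), (0.96, [346.0, 287.0]), (0.89, [244.0, 339.0]), (0.81, [406.0, 296.0]), (0.74, [337.0, 342.0]), (0.7, [225.0, 289.0])]
target_d [(0.97, [292.0, 294.0]), (0.96, [346.0, 287.0]), (0.89, [244.0, 339.0]), (0.81, [406.0, 296.0]), (0.74, [337.0, 342.0]), (0.7, [225.0, 289.0])]
rail [(0.85, [311.0, 204.0])]
mallet [(0.69, [480.0, 303.0])]
pad [(0.92, [465.0, 280.0]), (0.18, [184.0, 226.0])]
peg_r_top [(0.48, [409.0, 214.0])]
side [[436.85623250150843, 0.0, 321.64048427879345], [0.0, 436.85623250150843, 238.9322700004687], [0.0, 0.0, 
[... 227 characters left out ...]
[233.0, 260.0]), (0.56, [276.0, 238.0])]
target_b [(0.91, [287.0, 211.0]), (0.91, [245.0, 215.0]), (0.68, [274.0, 312.0]), (0.62, [288.0, 269.0]), (0.58, [233.0, 260.0]), (0.56, [276.0, 238.0])]
target_c [(0.91, [287.0, 211.0]), (0.91, [245.0, 215.0]), (0.68, [274.0, 312.0]), (0.62, [288.0, 269.0]), (0.58, [233.0, 260.0]), (0.56, [276.0, 238.0])]
target_d [(0.91, [287.0, 211.0]), (0.91, [245.0, 215.0]), (0.68, [274.0, 312.0]), (0.62, [288.0, 269.0]), (0.58, [233.0, 260.0]), (0.56, [276.0, 238.0])]
rail [(0.76, [362.0, 270.0]), (0.66, [286.0, 269.0]), (0.62, [435.0, 293.0])]
mallet [(0.86, [259.0, 373.0])]
pad [(0.56, [276.0, 399.0])]
peg_r_top [(0.67, [327.0, 181.0]), (0.61, [368.0, 297.0])]
```

View pics/top0.png

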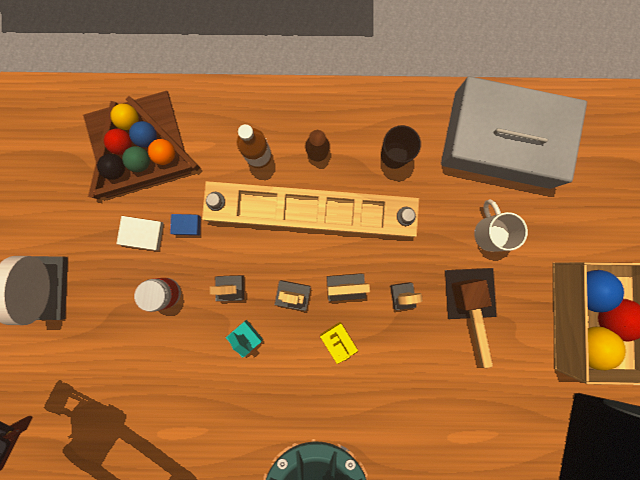

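View pics/side0.png

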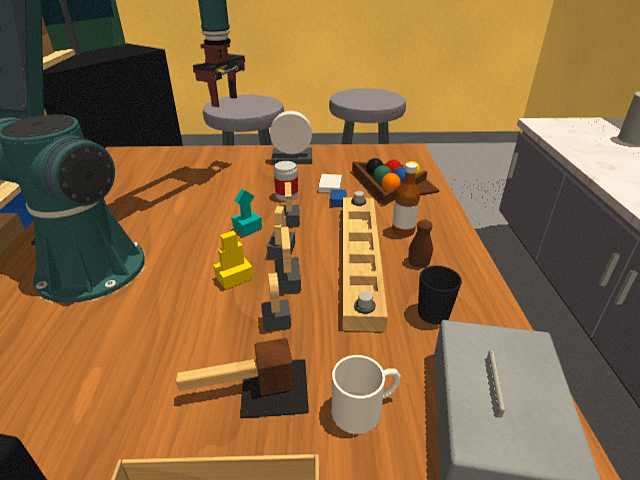

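The top picture shows four pale targets at (228,289), (293,295), (348,288) and (405,297), from left to right. The foot widths suggest b, c, d and a. The candidates that could be confused with them are the turquoise look-alike at (244,339) and the yellow one at (339,343), and I leave both alone. The rail is at (311,210), its pegs at (215,201) and (407,215), and the mallet head at (475,293) on the pad at (470,293). I check the choice with the point cloud and one enlarged crop.

```bash
cat > h.py <<'E'
from bench import *
import cv2,numpy as np
from scipy.spatial.transform import Rotation as Ro
def cloud(c):
    K=c["intrinsics"]; z=c["range_z"]; v,u=np.mgrid[:480,:640]
    P=np.stack([(u-K[0,2])/K[0,0]*z,(v-K[1,2])/K[1,1]*z,z],-1)
    W=(P-c["t"])@c["R"]; W[z<=0]=np.nan; return W
def rect(p): 
    """centre, (long, short), direction of the long side"""
    (c,(a,b),ang)=cv2.minAreaRect((p*1000).astype(np.float32))
    if a<b: a,b,ang=b,a,ang+90
    ang=(ang+90)%180-90
    return np.round(c,1),np.round([a,b],1),round(ang,1)
def box(W,c,r,z0,z1):
    m=(np.abs(W[...,0]-c[0])<r)&(np.abs(W[...,1]-c[1])<r)&(W[...,2]>z0)&(W[...,2]<z1); return W[m],m
E
python3 - <<'E'
from h import *
c=capture("top"); W=cloud(c); I=c["image"]
print("cam",(-c["R"].T@c["t"]).round(3))
for n,(u,v) in dict(b=(228,289),c=(293,295),d=(348,288),a=(405,297)).items():
    g=W[v-8:v+9,u-12:u+13].reshape(-1,3); ctr=np.nanmedian(g[g[:,2]>.02],0)
    f,m=box(W,ctr,.065,.028,.045); b,_=box(W,ctr,.065,.05,.13); t,_=box(W,ctr,.065,.108,.13)
    print(n,"foot",len(f),rect(f[:,:2]),np.median(f[:,2]).round(4),"board",rect(b[:,:2]),b[:,2].max().round(3),"top",rect(t[:,:2]))
ctr=W[207,311]; r=W[(W[...,2]>.032)&(W[...,2]<.045)&(W[...,0]>ctr[0]-.12)&(W[...,0]<ctr[0]+.12)&(abs(W[...,1]-ctr[1])<.27)]
r=r[(abs(r[:,0]-ctr[0]-(-.065)*(r[:,1]-ctr[1]))<.075)]
print("rail",rect(r[:,:2]),np.median(r[:,2]))
for u,v in((215,201),(407,215)):
    q=W[v-14:v+15,u-14:u+15].reshape(-1,3);q=q[q[:,2]>.062];print("peg",q.mean(0).round(4),len(q),q[:,2].max())
q=W[270:320,445:500].reshape(-1,3);h=q[q[:,2]>.065];print("head",rect(h[:,:2]),np.median(h[:,2]))
q=W[300:372,460:500].reshape(-1,3);q=q[(q[:,2]>.04)&(q[:,2]<.065)];print("handle",rect(q[:,:2]),np.median(q[:,2]))
m=np.zeros((480,640),bool);m[260:325,438:502]=1;m&=(I.max(2)<50)&(W[...,2]<.02);print("pad",rect(W[m][:,:2]))
cv2.imwrite("pics/crop1.png",cv2.resize(I[180:360,200:440],None,fx=3.3,fy=3.3,interpolation=cv2.INTER_CUBIC))
E
```

```text
cam [0.511 0.    1.002]
b foot 484 (array([453.9, 192.9]), array([57.7, 53.9]), -87.0) 0.0376 board (array([454. , 193.9]), array([55. , 16.1]), -87.2) 0.122 top (array([454.1, 193.6]), array([26.3, 16. ]), -87.7)
c foot 554 (array([439.6,  54.1]), array([70., 54.]), 80.0) 0.0378 board (array([439.7,  54.2]), array([50.1, 16.4]), 80.0) 0.124 top (array([439.8,  54.2]), array([29.7, 16.3]), 79.1)
d foot 579 (array([459.1, -62.7]), array([82., 54.]), -84.7) 0.0383 board (array([459.2, -62.4]), array([81.8, 16.1]), -84.8) 0.124 top (array([459.1, -62.4]), array([81.8, 16.1]), -85.0)
a foot 363 (array([ 441.2, -189. ]), array([54. , 46.6]), 8.5) 0.0383 board (array([ 441. , -188.7]), array([47.3, 16.5]), -80.9) 0.124 top (array([ 440.9, -188.6]), array([41.6, 16.4]), -81.1)
rail (array([631.3,  32.9]), array([503.7, 109.2]), 89.3) 0.03984695010209313
peg [0.6435 0.2247 0.068 ] 137 0.07117103037781576
peg [ 0.6155 -0.1905  0.069 ] 132 0.07282692833627037
head (array([ 448.1, -332.2]), array([58.3, 56.3]), -79.0) 0.07544108191806881
handle (array([ 368.9, -346.1]), array([152.5,  35. ]), 19.6) 0.05775490263864286
pad (array([ 446.2, -343.4]), array([107.2, 106.8]), -86.6)
```

View pics/crop1.png

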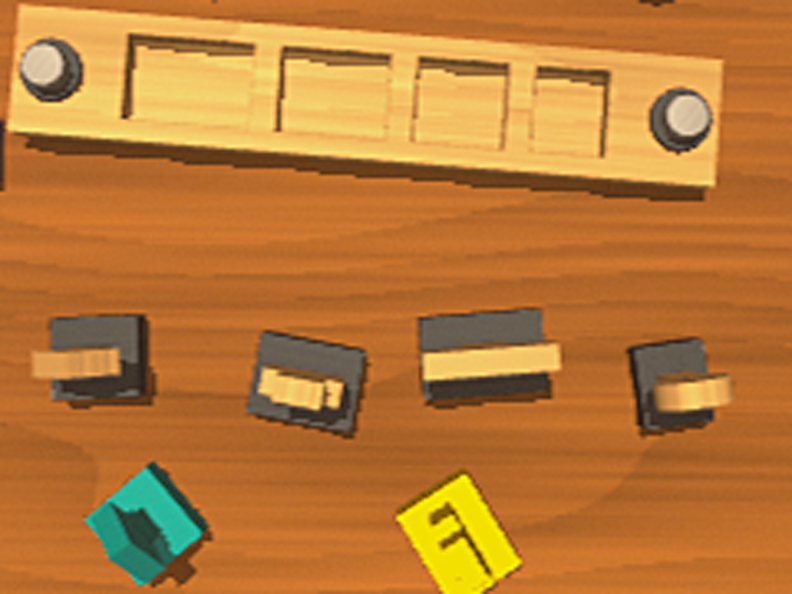

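The crop confirms it: b (foot 58) at crop (98,360), c bottle (foot 70) at (305,385), d (foot 82) at (485,355) and a (foot 46) at (675,385). Turquoise (150,525) and yellow (460,535) are the look-alikes. Next I refine the rail, then set the first target.

```bash
cat >> h.py <<'E'
FW=dict(a=46,b=58,c=70,d=82)
SL=dict(a=-.1365,b=-.0635,c=.0215,d=.1185)
def find(n,near,W,r=.10):
    """target n: xy, yaw from foot and board, searched around near by colour-free depth clusters"""
    f=(W[...,2]>.028)&(W[...,2]<.13)&(np.hypot(W[...,0]-near[0],W[...,1]-near[1])<r)
    k,L=cv2.connectedComponents(f.astype(np.uint8)); best=None
    for i in range(1,k):
        p=W[L==i]
        if len(p)<200: continue
        ft=p[p[:,2]<.045]; bd=p[p[:,2]>.05]
        if len(ft)<150 or len(bd)<20: continue
        c,s,_=rect(ft[:,:2]); cb,sb,ang=rect(bd[:,:2])
        e=abs(s-sorted([FW[n],54])[::-1]).max()+abs(sb[1]-16)
        if best is None or e<best[0]: best=(e,c/1000,cb/1000,ang,s)
    if best is None: return None
    e,c,cb,ang,s=best; yaw=(ang%180)-90
    return dict(err=round(e,1),xy=c,board=cb,yaw=np.deg2rad(yaw),size=s)
def quat(yaw):
    """tool down, closing axis (y) along heading yaw; the half turn that keeps the last joint central"""
    y=np.array([np.cos(yaw),np.sin(yaw),0]); z=np.array([0,0,-1.])
    return Ro.from_matrix(np.stack([np.cross(y,z),y,z],1)).as_quat()
def bestq(p,yaw):
    o=[]
    for k in (0,np.pi):
        q=inverse_kinematics(list(p),list(quat(yaw+k)))
        if q is not None: o.append((abs(q[5]),k))
    return min(o)[1]
RAIL=np.load("rail.npy") if __import__("os").path.exists("rail.npy") else None
def railpt(y,x=0):
    th=RAIL[2]; return RAIL[:2]+x*np.array([np.cos(th),np.sin(th)])+y*np.array([-np.sin(th),np.cos(th)])
E
python3 - <<'E'
from h import *
A=[]
for _ in range(3):
    W=cloud(capture("top")); c0=np.array([.6295,.0171]); th=np.deg2rad(-3.86)
    ex=np.array([np.cos(th),np.sin(th)]);ey=np.array([-ex[1],ex[0]])
    d=W[...,:2]-c0; m=(abs(d@ex)<.055)&(abs(d@ey)<.245)&(W[...,2]>.0385-.003)&(W[...,2]<.044)
    c,s,a=rect(W[m][:,:2]); A.append([*c/1000,np.deg2rad(a%180-90)]); print(c,s,a)
    np.save("rail.npy",np.mean(A,0))
import h; h.RAIL=np.mean(A,0); print(h.RAIL,railpt.__call__(.209) if h.RAIL is not None else 0,h.railpt(-.209))
R=h.RAIL; ex=np.array([np.cos(R[2]),np.sin(R[2])]);ey=np.array([-ex[1],ex[0]])
d=W[...,:2]-R[:2]; x=d@ex;y=d@ey
for n in "abcd":
    m=(abs(x)<.032)&(abs(y-SL[n])<FW[n]/2e3+.006)&(W[...,2]<.022)&(W[...,2]>.008)
    print(n,"floor x",x[m].min().round(4),x[m].max().round(4),"y-c",(y[m].min()-SL[n]).round(4),(y[m].max()-SL[n]).round(4))
for n,p in dict(soda=(255,150),skittle=(317,148),cup=(400,147)).items():
    q=W[p[1]-25:p[1]+25,p[0]-20:p[0]+20].reshape(-1,3);q=q[q[:,2]>.06];print(n,q.mean(0).round(3),q.min(0).round(3),q.max(0).round(3))
for n,p in dict(b=(.454,.193),c=(.44,.054),d=(.459,-.062),a=(.441,-.189)).items(): print(n,find(n,p,W))
print(current_orientation(),current_force())
E
```

```text
[630.   17.3] [470.9  85.7] 86.1
[630.   16.7] [470.7  85.6] 86.2
[629.9  17.3] [470.   85.6] 86.2
[ 0.62996667  0.0171     -0.06690429] [0.64393923 0.22563241] [ 0.6159941  -0.19143241]
a floor x -0.0262 0.0287 y-c -0.0251 0.0222
b floor x -0.0262 0.029 y-c -0.0308 0.0301
c floor x -0.0263 0.0292 y-c -0.0363 0.0366
d floor x -0.0266 0.029 y-c -0.04 0.043
soda [0.746 0.133 0.133] [0.724 0.108 0.06 ] [0.783 0.168 0.194]
skittle [0.763 0.004 0.095] [ 0.748 -0.017  0.06 ] [0.785 0.024 0.122]
cup [ 0.767 -0.175  0.084] [ 0.722 -0.209  0.06 ] [ 0.801 -0.133  0.098]
b {'err': np.float64(0.1), 'xy': array([0.4541, 0.1927]), 'board': array([0.4541, 0.1938]), 'yaw': np.float64(0.050614548307835655), 'size': array([57.9, 54. ])}
c {'err': np.float64(0.6), 'xy': array([0.4396, 0.0541]), 'board': array([0.4398, 0.0541]), 'yaw': np.float64(-0.17453292519943295), 'size': array([70. , 54.4])}
d {'err': np.float64(0.4), 'xy': array([ 0.4591, -0.0626]), 'board': array([ 0.4591, -0.0623]), 'yaw': np.float64(0.08901179185171071), 'size': array([81.8, 54.2])}
a {'err': np.float64(0.7), 'xy': array([ 0.4414, -0.1891]), 'board': array([ 0.4411, -0.1887]), 'yaw': np.float64(0.15707963267948966), 'size': array([53.7, 46.4])}
[ 2.14718138e-01  9.76676055e-01 -5.92941112e-05 -2.11468357e-05] [-0.68722454  0.1474532   0.50641636]
```

```bash
cat >> h.py <<'E'
GZ=.077
def pick(n,T):
    x,y=T["xy"]; k=bestq((x,y,GZ),T["yaw"]); q=quat(T["yaw"]+k).tolist()
    move_gripper(.045); move_ptp([x,y,.20],q); servo_line([x,y,GZ],q,.12)
    move_gripper(.0); print(n,"gap",round(current_finger_gap(),4),"F",round(current_grip_force(),1))
    servo_line([x,y,.235],q,.15); return k
def place(n,k):
    q=quat(RAIL[2]+k).tolist(); sx,sy=railpt(SL[n]); up=.235
    servo_line([sx,sy,up],q,.2); servo_line([sx,sy,GZ+.046],q,.15); f0=np.array(current_force())
    goal=GZ+.015
    offs=[(0,0)]+[(r*np.cos(t),r*np.sin(t)) for r in (.0015,.003) for t in np.arange(0,2*np.pi,np.pi/4)]
    for ox,oy in offs:
        px,py=railpt(SL[n]+oy,ox)
        servo_line([px,py,GZ+.046],q,.05); hit=servo_line([px,py,goal-.001],q,.04,contact_N=8)
        z=current_position()[2]; print("try",round(ox*1e3,1),round(oy*1e3,1),hit,"z-goal mm",round((z-goal)*1e3,1),np.round(current_force()-f0,1))
        if z<goal+.004: break
    move_gripper(.040); p=current_position(); servo_line([p[0],p[1],up],q,.15)
    print("clock",current_clock(),"gap",round(current_finger_gap(),3))
def check(n,W):
    d=W[...,:2]-railpt(SL[n]); ok=(np.hypot(d[...,0],d[...,1])<.06)
    f=W[ok&(W[...,2]>.047)&(W[...,2]<.06)]; t=W[ok&(W[...,2]>.125)&(W[...,2]<.15)]
    if len(t)<5 or len(f)<20: return n,"unseen",len(f),len(t)
    ex=np.array([np.cos(RAIL[2]),np.sin(RAIL[2])]); ey=np.array([-ex[1],ex[0]]); s=railpt(SL[n])
    c,sz,a=rect(f[:,:2]); c2,_,_=rect(t[:,:2])
    return n,"foot off",((c/1e3-s)@ex).round(4),((c/1e3-s)@ey).round(4),sz,"ztop",np.median(f[:,2]).round(4),"boardtop off",((c2/1e3-s)@ex).round(4),((c2/1e3-s)@ey).round(4)
E
python3 - <<'E'
from h import *
T=find("c",(.44,.054),cloud(capture("top"))); print(T)
place("c",pick("c",T))
I=capture("top"); cv2.imwrite("pics/top1.png",I["image"]); W=cloud(I); print(check("c",W))
for n,p in dict(b=(.454,.193),d=(.459,-.062),a=(.441,-.189)).items(): print(n,find(n,p,W))
E
```

```text
{'err': np.float64(0.3), 'xy': array([0.4396, 0.0541]), 'board': array([0.4398, 0.0542]), 'yaw': np.float64(-0.1762782544514272), 'size': array([70. , 54.1])}
c gap 0.0155 F 30.0
try 0.0 0.0 True z-goal mm 0.1 [ 0.2 -0.2  9.4]
clock 11.4917 gap 0.04
('c', 'unseen', 165, 0)
b {'err': np.float64(0.9), 'xy': array([0.454 , 0.1929]), 'board': array([0.4541, 0.1914]), 'yaw': np.float64(0.050614548307835655), 'size': array([57.3, 53.9])}
d {'err': np.float64(27.4), 'xy': array([ 0.4603, -0.0761]), 'board': array([ 0.4603, -0.0747]), 'yaw': np.float64(0.09250245035569941), 'size': array([54.7, 53.9])}
a {'err': np.float64(1.0), 'xy': array([ 0.4412, -0.1893]), 'board': array([ 0.441 , -0.1889]), 'yaw': np.float64(0.15882496193148388), 'size': array([54.1, 46.6])}
```

View pics/top1.png

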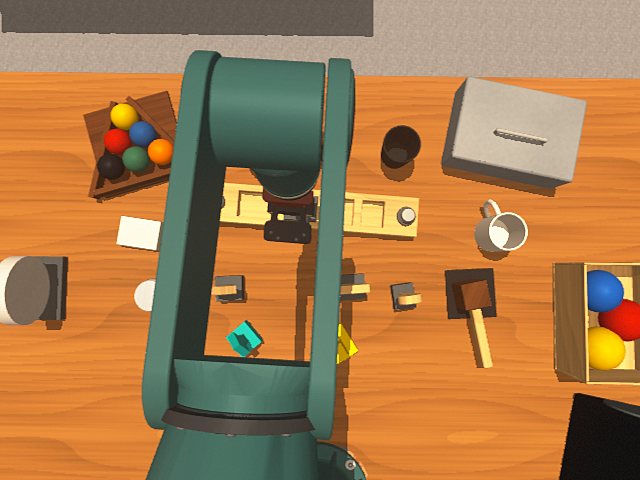

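The top picture shows c in slot2 under the gripper (290,220). Nothing else has moved, and b (228,289) and a (405,297) are visible. I carry on with a, b and d.

Run:
```python
from h import *
P=dict(a=(.441,-.189),b=(.454,.193),d=(.459,-.062))
def look(n):
    T=find(n,P[n],cloud(capture("top")))
    if T is None or T["err"]>2.5:
        for y in (.4,-.4):
            move_ptp([.42,y,.30],quat(RAIL[2]+bestq((.42,y,.3),RAIL[2])).tolist()); T=find(n,P[n],cloud(capture("top")))
            if T is not None and T["err"]<=2.5: break
    print(n,T); assert T is not None and T["err"]<=2.5; return T
for n in "abd":
    T=look(n); place(n,pick(n,T))
move_ptp([.42,.4,.30],quat(RAIL[2]+bestq((.42,.4,.3),RAIL[2])).tolist())
I=capture("top"); cv2.imwrite("pics/top2.png",I["image"]); W=cloud(I)
for n in "abcd": print(check(n,W))
print(current_clock())
```

```text
a {'err': np.float64(1.0), 'xy': array([ 0.4412, -0.1892]), 'board': array([ 0.4413, -0.1884]), 'yaw': np.float64(0.17104226669544426), 'size': array([53.6, 46.5])}
a gap 0.0154 F 30.0
try 0.0 0.0 True z-goal mm 0.1 [-0.7  0.3  7.9]
clock 20.7 gap 0.04
b {'err': np.float64(0.5), 'xy': array([0.4542, 0.1927]), 'board': array([0.454 , 0.1941]), 'yaw': np.float64(0.04712388980384695), 'size': array([57.6, 54.1])}
b gap 0.0143 F 30.0
try 0.0 0.0 True z-goal mm -0.1 [-1.  -1.1  8.1]
clock 30.6 gap 0.04
d {'err': np.float64(0.3), 'xy': array([ 0.4591, -0.0627]), 'board': array([ 0.4592, -0.0623]), 'yaw': np.float64(0.08726646259971647), 'size': array([82. , 54.1])}
d gap 0.0156 F 30.0
try 0.0 0.0 True z-goal mm 0.1 [ 0.3 -0.9  8.9]
clock 39.6917 gap 0.04
('a', 'foot off', np.float64(-0.0012), np.float64(-0.0002), array([118.7,  54.2]), 'ztop', np.float64(0.0527), 'boardtop off', np.float64(-0.0011), np.float64(0.0001))
('b', 'foot off', np.float64(-0.0015), np.float64(-0.0002), array([118.2,  53.8]), 'ztop', np.float64(0.053), 'boardtop off', np.float64(-0.0011), np.float64(-0.0244))
('c', 'foot off', np.float64(-0.0015), np.float64(-0.0001), array([119.1,  53.9]), 'ztop', np.float64(0.0527), 'boardtop off', np.float64(-0.0015), np.float64(0.0227))
('d', 'foot off', np.float64(-0.0011), np.float64(-0.0006), array([82.3, 54.4]), 'ztop', np.float64(0.0526), 'boardtop off', np.float64(-0.0011), np.float64(-0.0002))
41.05
```

View pics/top2.png

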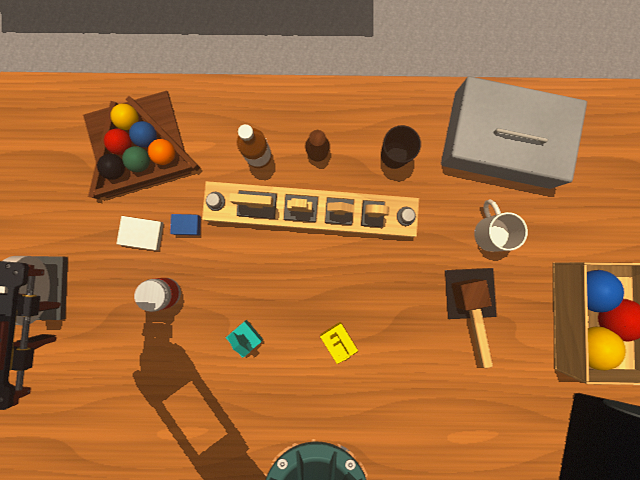

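All four targets are fully down in their slots: foot tops at 53 mm, offsets within 1.5 mm. Bystanders and the mallet (475,293) have not moved. Now the mallet.

```bash
cat >> h.py <<'E'
def mallet(W,z0=0.,near=(.448,-.332)):
    m=(W[...,2]>z0+.045)&(W[...,2]<z0+.09)&(np.hypot(W[...,0]-near[0],W[...,1]-near[1])<.2)
    k,L,S,_=cv2.connectedComponentsWithStats(m.astype(np.uint8))
    p=np.concatenate([W[L==i] for i in range(1,k) if S[i,4]>150 and np.hypot(*(np.median(W[L==i][:,:2],0)-near))<.1])
    h=p[p[:,2]>z0+.063]; hc,hs,_=rect(h[:,:2]); hc=hc/1000
    q=p[(p[:,2]<z0+.063)&(np.hypot(*(p[:,:2]-hc).T)>.055)]; gc,gs,ga=rect(q[:,:2])
    yaw=np.deg2rad(ga); d=hc-gc/1e3
    if d@[np.cos(yaw),np.sin(yaw)]<0: yaw+=np.pi
    return hc,hs,yaw,gc/1e3,gs
E
python3 - <<'E'
from h import *
W=cloud(capture("top")); hc,hs,yaw,gc,gs=mallet(W); print(hc,hs,yaw,gc,gs, "dir from centres",np.arctan2(*(hc-gc)[::-1]))
u=np.array([np.cos(yaw),np.sin(yaw)]); v=np.array([-u[1],u[0]])
print("handle lateral off",(gc-hc)@v)
assert hs.max()<60 and gs.max()<125
g=hc-.06*u+v*((gc-hc)@v)*.5; k=bestq((*g,.026),yaw+np.pi/2); q=quat(yaw+np.pi/2+k).tolist()
np.save("mal.npy",[*hc,yaw,*g,k])
move_gripper(.05); move_ptp([*g,.20],q); servo_line([*g,.026],q,.12); move_gripper(0)
print("gap",current_finger_gap(),current_grip_force()); f0=np.array(current_force())
servo_line([*g,.046],q,.05); servo_line([*g,.18],q,.12); print("F",np.array(current_force())-f0,current_torque(),current_position())
I=capture("side"); cv2.imwrite("pics/side1.png",I["image"])
E
```

```text
[ 0.4237 -0.3371] [105.8  56.7] 0.11344640137963143 [ 0.385  -0.3361] [186.2  52.8] dir from centres -0.02583404455164136
handle lateral off 0.005374536228494573Traceback (most recent call last):
  File "<stdin>", line 5, in <module>
AssertionError
```

Run:
```python
from h import *
W=cloud(capture("top")); q=W[265:375,440:500].reshape(-1,3); q=q[q[:,2]>.03]
print(np.histogram(q[:,2],bins=np.arange(.03,.09,.005)))
for a,b in((.03,.053),(.053,.063),(.063,.07),(.07,.085)):
    s=q[(q[:,2]>a)&(q[:,2]<b)]; print(a,len(s),rect(s[:,:2]),s[:,:2].min(0),s[:,:2].max(0))
```

```text
(array([ 23,  45,  61,  78,  86, 475, 107,  28, 286, 433,   2]), array([0.03 , 0.035, 0.04 , 0.045, 0.05 , 0.055, 0.06 , 0.065, 0.07 ,
       0.075, 0.08 , 0.085]))
0.03 247 (array([ 387. , -326.9]), array([185.9,  51.9]), 1.0) [ 0.29453521 -0.35451701] [ 0.48039503 -0.29950743]
0.053 617 (array([ 383.9, -335.8]), array([184.4,  43.7]), 9.9) [ 0.294723   -0.37169775] [ 0.4784783  -0.30021442]
0.063 39 (array([ 420.8, -322.7]), array([115.7,  45.1]), 0.5) [ 0.36317229 -0.34571498] [ 0.47885563 -0.29972507]
0.07 721 (array([ 448. , -332.3]), array([57.7, 56.3]), -78.2) [ 0.41589224 -0.36443737] [ 0.47924391 -0.30018073]
```

```bash
sed -i 's/z0+.063\]; hc/z0+.07]; hc/; s/q=p\[(p\[:,2\]<z0+.063)/q=p[(p[:,2]<z0+.062)\&(p[:,2]>z0+.054)/' h.py
python3 - <<'E'
from h import *
W=cloud(capture("top")); hc,hs,yaw,gc,gs=mallet(W); print(hc,hs,yaw,gc,gs, "dir from centres",np.arctan2(*(hc-gc)[::-1]))
u=np.array([np.cos(yaw),np.sin(yaw)]); v=np.array([-u[1],u[0]])
print("handle lateral off",(gc-hc)@v)
assert hs.max()<60 and gs.max()<125 and abs((gc-hc)@v)<.004
g=hc-.06*u+v*((gc-hc)@v)*.5; k=bestq((*g,.026),yaw+np.pi/2); q=quat(yaw+np.pi/2+k).tolist()
np.save("mal.npy",[*hc,yaw,*g,k])
move_gripper(.05); move_ptp([*g,.20],q); servo_line([*g,.026],q,.12); move_gripper(0)
print("gap",current_finger_gap(),current_grip_force()); f0=np.array(current_force())
servo_line([*g,.046],q,.05); servo_line([*g,.18],q,.12); print("F",np.array(current_force())-f0,current_torque(),current_position())
I=capture("side"); cv2.imwrite("pics/side1.png",I["image"])
E
```

```text
[ 0.4481 -0.3323] [57.4 55.8] 0.21467549799530256 [ 0.3443 -0.3534] [102.   20.4] dir from centres 0.20054311472114913
handle lateral off 0.0014968924747585002
gap 0.0004827992996325499 0.0
F [-0.87662724  0.74924612  0.78179662] [0.00494059 0.14735755 0.01896581] [ 0.3888724  -0.34386     0.17922576]
```

View pics/side1.png

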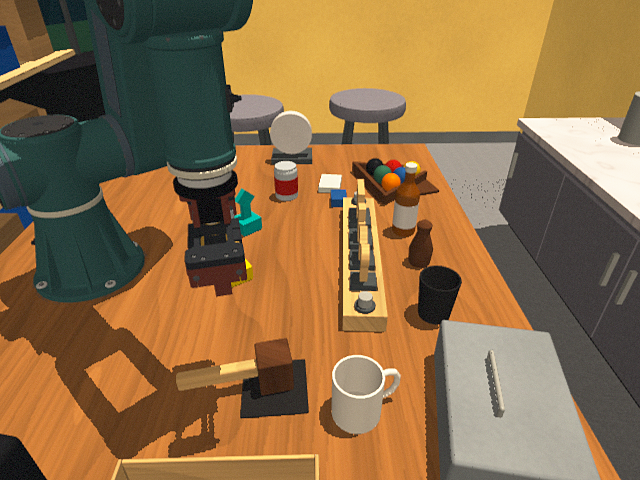

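The gripper missed: the gap is 0. The mallet still stands at (275,367) with its handle end at (180,383), and the shut gripper hangs at (220,270). I remeasure and zoom in.

Run:
```python
from h import *
print(np.load("mal.npy"),current_position(),current_orientation(),current_joint_pos())
I=capture("side");W=cloud(I); p=W[255:300,205:235].reshape(-1,3); print("side finger lowest",W[285,222],W[290,222],W[292,224])
h=W[365:372,190:230].reshape(-1,3); print("handle side",np.nanmedian(W[370:380,195:205].reshape(-1,3),0),np.nanmedian(W[366:376,225:235].reshape(-1,3),0))
print("head",np.nanmedian(W[345:352,265:280].reshape(-1,3),0))
w=capture("wrist")["image"]; cv2.imwrite("pics/z1.png",np.hstack([cv2.resize(I["image"][200:420,150:330],(400,489)),cv2.resize(w,(400,489))]))
```

```text
[ 0.4481     -0.3323      0.2146755   0.38931782 -0.34435056  3.14159265] [ 0.38882406 -0.34382456  0.17912721] [ 9.94246512e-01  1.07112458e-01 -5.17477605e-04 -7.26277533e-04] [-8.57175172e-01  2.49258261e-01  1.68862713e+00 -2.43799598e-05
  1.20549066e+00  4.98993117e-01]
side finger lowest [ 0.38888493 -0.35256777  0.23580193] [ 0.38800506 -0.35359061  0.22759813] [ 0.39035363 -0.35371391  0.2239723 ]
handle side [ 0.33144976 -0.36099     0.05738994] [ 0.37804862 -0.35358026  0.05694616]
head [ 0.44598233 -0.32398139  0.07517139]
```

View pics/z1.png

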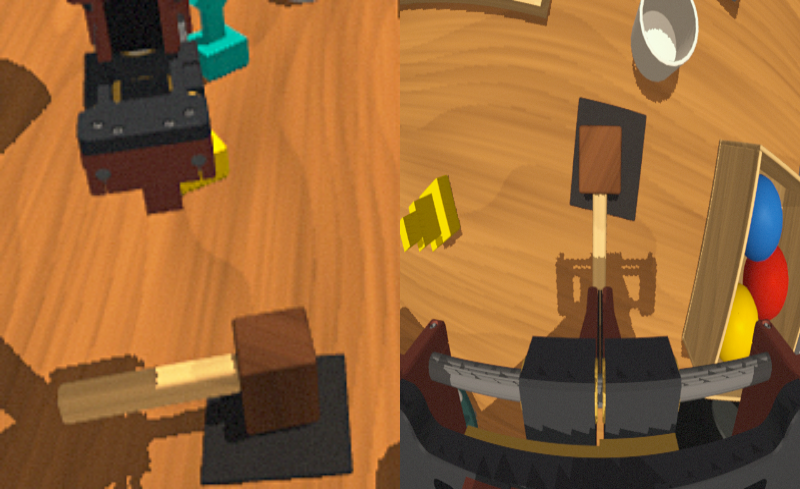

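Run:
```python
from h import *
s0=cv2.imread("pics/side0.png")[40:130,170:270]; T=[cv2.resize(s0,(390,360))]
for g in (.02,.05):
    move_gripper(g); print(current_finger_gap(),current_position())
    I=capture("side"); T.append(cv2.resize(I["image"][230:330,170:270],(360,360)))
    W=cloud(I); q=W[230:330,170:270].reshape(-1,3); q=q[(q[:,2]>.1)&(np.hypot(q[:,0]-.389,q[:,1]+.344)<.12)]
    print("lowest z",np.percentile(q[:,2],[0,1,3,10]), q[q[:,2]<np.percentile(q[:,2],1.5)].mean(0))
cv2.imwrite("pics/z2.png",cv2.resize(np.hstack(T),(800,260)))
```

```text
0.020052651743217527 [ 0.38935212 -0.34433405  0.18001783]
lowest z [0.21899129 0.22306938 0.23022894 0.30007384] [ 0.39107211 -0.36286122  0.22213105]
0.05025160842015757 [ 0.38934469 -0.34436172  0.17999896]
lowest z [0.21807856 0.22299869 0.22999974 0.25519135] [ 0.39490979 -0.37791233  0.22205597]
```

View pics/z2.png

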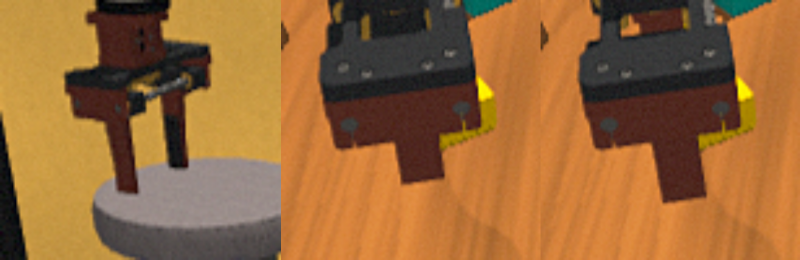

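The side view shows the real fingertips about 39 mm above the reported TCP, and the start picture shows the same offset. So the fingers closed above the handle. I allow for this in z and approach guarded.

Run:
```python
from h import *
move_ptp([.35,0,.30],quat(bestq((.35,0,.3),0)).tolist()) if 0 else None
x,y,yaw,gx,gy,k=np.load("mal.npy"); q=quat(yaw+np.pi/2+k).tolist()
hit=servo_line([gx,gy,.02],q,.1,contact_N=8); print(hit,current_position())
hit=servo_line([gx,gy,-.012],q,.04,contact_N=8); print(hit,current_position(),current_force())
I=capture("side"); W=cloud(I); cv2.imwrite("pics/side2.png",cv2.resize(I["image"][300:440,140:340],(800,560)))
```

```text
False [ 0.38965718 -0.34474286  0.02052897]
False [ 0.38941857 -0.34447846 -0.01191132] [ 0.0423938  -0.79619651  0.63880014]
```

View pics/side2.png

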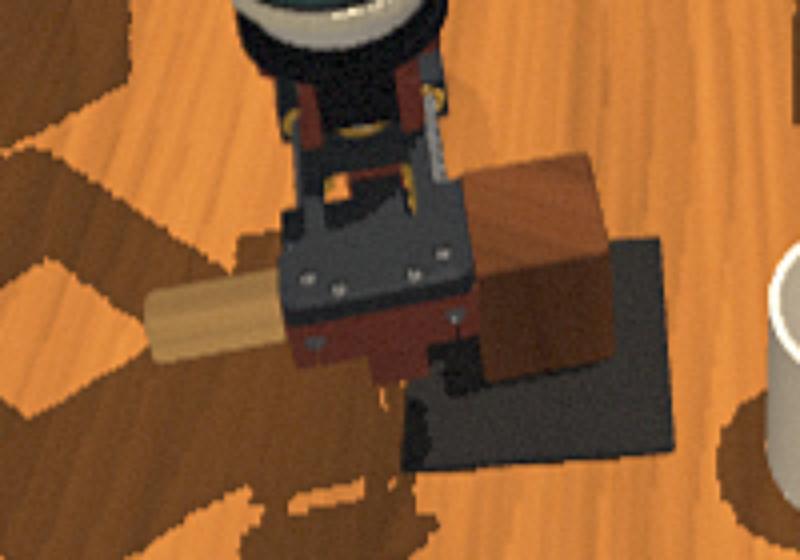

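The fingers now straddle the handle, with the near tip at crop (395,380), below the handle and clear of the head at (540,290). I grip and lift.

Run:
```python
from h import *
x,y,yaw,gx,gy,k=np.load("mal.npy"); q=quat(yaw+np.pi/2+k).tolist()
move_gripper(0); print("gap",current_finger_gap(),current_grip_force()); f0=np.array(current_force())
servo_line([gx,gy,.01],q,.05); servo_line([gx,gy,.14],q,.12); print("F",np.array(current_force())-f0,current_finger_gap())
I=capture("side"); cv2.imwrite("pics/side3.png",I["image"])
# head underside/top heights, from the top and side cameras
W=cloud(capture("top")); h=W[(np.hypot(W[...,0]-x,W[...,1]-y)<.05)&(W[...,2]>.1)]; 
A=np.c_[h[:,:2]-[x,y],np.ones(len(h))]; m=np.abs(h[:,2]-np.median(h[:,2]))<.015; s=np.linalg.lstsq(A[m],h[m,2],rcond=None)[0]
print("n",m.sum(),"head top z at centre",s[2],"slope along handle",s[:2]@[np.cos(yaw),np.sin(yaw)],rect(h[m][:,:2]),current_clock())
```

```text
gap 0.019577567548466755 29.98479276895523
F [ 0.60799674 -0.91535301 -7.01934259] 0.019680118160223033
n 351 head top z at centre 0.38654470107212846 slope along handle -0.43134696619745105 (array([ 419.4, -332.3]), array([55.7, 13.3]), -66.8) 55.225
```

View pics/side3.png

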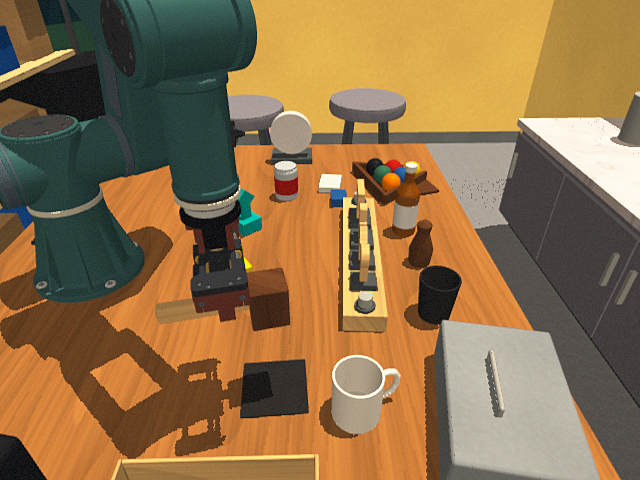

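The mallet is held about level (head at (268,298), handle end at (160,312)). I drive the right peg now, then check it.

```bash
cat >> h.py <<'E'
def strike(py,yaw,k,deep=.046):
    """press the mallet's face on the peg at rail coordinate py; b is the height of the face"""
    P=railpt(py); g=P-.06*np.array([np.cos(yaw),np.sin(yaw)]); q=quat(yaw+np.pi/2+k).tolist()
    servo_line([*g,.165],q,.2); servo_line([*g,.080-.017],q,.12); f0=np.array(current_force())
    hit=servo_line([*g,deep-.017],q,.05,contact_N=30)
    print("hit",hit,"face b",round(current_position()[2]+.017,4),"dF",(np.array(current_force())-f0).round(1),"gap",round(current_finger_gap(),4))
    servo_line([*g,.165],q,.15)
def pegs(W):
    for n,s in(("peg_r",-.209),("peg_l",.209)):
        d=W[...,:2]-railpt(s); p=W[(np.hypot(d[...,0],d[...,1])<.010)&(W[...,2]<.09)]
        print(n,len(p),np.median(p[:,2]).round(4) if len(p) else None)
def headtilt(I):
    """plane of the held head's top in the side picture -> slopes"""
    W=cloud(I); d=silhouettes("side","mallet")
    if not d: return print("no mallet")
    r=d[0]["region"]; p=W[r]; u,v=d[0]["xy"]; print("mallet conf",round(d[0]["conf"],2),np.round([u,v]),"z range",np.nanpercentile(p[:,2],[1,99]).round(3))
E
python3 - <<'E'
from h import *
x,y,yaw,gx,gy,k=np.load("mal.npy")
headtilt(capture("side"))
strike(-.209,.20,k)
I=capture("side"); headtilt(I); cv2.imwrite("pics/side4.png",cv2.resize(I["image"][120:360,180:500],(800,600)))
P=railpt(-.209)-np.array([.16,.05]); servo_line([*P,.165],None,.2)
W=cloud(capture("top")); pegs(W); print(current_clock())
E
```

```text
mallet conf 0.67 [263. 306.] z range [0.132 0.227]
hit False face b 0.0461 dF [-5.9 -2.5 11.4] gap 0.0198
mallet conf 0.71 [358. 238.] z range [0.188 0.258]
peg_r 66 0.051
peg_l 68 0.0684
60.3083
```

View pics/side4.png

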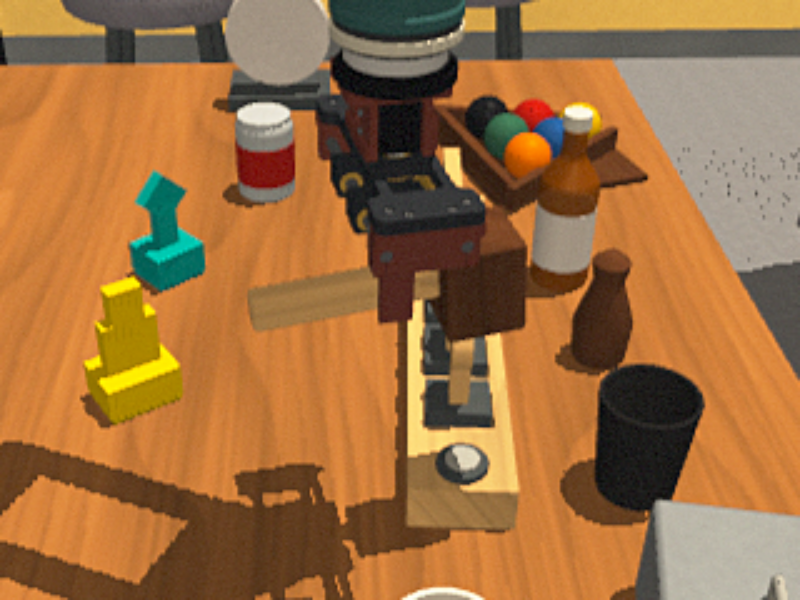

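The right peg is fully home at 51 mm, at crop (463,460), and the targets are standing. Next the left peg.

Run:
```python
from h import *
x,y,yaw,gx,gy,k=np.load("mal.npy")
P=railpt(.209)-np.array([.16,-.03]); servo_line([*P,.165],quat(-.2+np.pi/2+k).tolist(),.2)
strike(.209,-.2,k)
servo_line([*P,.165],None,.2)
W=cloud(capture("top")); pegs(W); 
servo_line([gx,gy,.165],quat(yaw+np.pi/2+k).tolist(),.2)
I=capture("top"); W=cloud(I); pegs(W)
for n in "abcd": print(check(n,W))
cv2.imwrite("pics/top3.png",I["image"])
I=capture("side"); headtilt(I); m=silhouettes("side","mallet")[0]["region"]; p=cloud(I)[m]; p=p[~np.isnan(p[:,0])]
u=np.array([np.cos(yaw),np.sin(yaw)]); s=(p[:,:2]-[gx,gy])@u
for a,b in((-.09,-.08),(-.06,-.05),(-.03,-.02),(.036,.046),(.06,.07),(.076,.086)):
    t=p[(s>a)&(s<b)]
    if len(t): print(a,len(t),"z max/min",np.percentile(t[:,2],[2,98]).round(4))
print("head s range",np.percentile(s,[1,99]),current_clock())
```

```text
hit False face b 0.0461 dF [-0.3  1.5  5.9] gap 0.0197
peg_r 67 0.0509
peg_l 65 0.0507
peg_r 67 0.0508
peg_l 66 0.0507
('a', 'foot off', np.float64(-0.0009), np.float64(-0.0003), array([119.1,  54.2]), 'ztop', np.float64(0.0528), 'boardtop off', np.float64(-0.001), np.float64(0.0005))
('b', 'foot off', np.float64(-0.0012), np.float64(-0.0005), array([118.4,  54.7]), 'ztop', np.float64(0.0528), 'boardtop off', np.float64(-0.0013), np.float64(-0.0244))
('c', 'foot off', np.float64(0.0014), np.float64(0.0001), array([119.4,  54.4]), 'ztop', np.float64(0.0529), 'boardtop off', np.float64(0.0004), np.float64(0.0219))
('d', 'foot off', np.float64(-0.0013), np.float64(-0.0004), array([82.5, 54.4]), 'ztop', np.float64(0.0527), 'boardtop off', np.float64(-0.001), np.float64(-0.0002))
mallet conf 0.98 [258. 293.] z range [0.192 0.26 ]
-0.09 157 z max/min [0.2057 0.2302]
-0.06 150 z max/min [0.2101 0.2324]
-0.03 55 z max/min [0.2108 0.2242]
0.036 430 z max/min [0.1915 0.2575]
0.06 430 z max/min [0.1939 0.2596]
0.076 328 z max/min [0.1954 0.2606]
head s range [-0.09387791  0.08398222] 70.6083
```

Both pegs are home at 51 mm and all targets are seated. The mallet is tilted about 0.08 rad in the grip. I set it down guarded so that it settles flat on the pad.

Run:
```python
from h import *
x,y,yaw,gx,gy,k=np.load("mal.npy"); q=quat(yaw+np.pi/2+k).tolist()
servo_line([gx,gy,.02],q,.12)
hit=servo_line([gx,gy,-.022],q,.03,contact_N=5); print(hit,current_position()[2],current_force())
sleep(.2); z=current_position()[2]; move_gripper(.03); sleep(.3); move_gripper(.05)
servo_line([gx,gy,.15],q,.12); move_ptp([.40,.25,.30],quat(bestq((.40,.25,.3),0)).tolist()); sleep(.3)
I=capture("top"); W=cloud(I); hc,hs,yaw2,gc,gs=mallet(W); print(hc,hs,yaw2)
h=W[(np.abs(W[...,:2]-hc).max(-1)<.02)]; A=np.c_[h[:,:2]-hc,np.ones(len(h))]; print("head top plane",np.linalg.lstsq(A,h[:,2],rcond=None)[0].round(4))
pegs(W)
for n in "abcd": print(check(n,W))
cv2.imwrite("pics/top4.png",I["image"]); print(current_clock(),current_finger_gap())
```

```text
True -0.01602142278298538 [-0.73054415 -0.58375672  4.10378341]
[ 0.4504 -0.3321] [56.1 56. ] 0.21642082724729686
head top plane [ 0.0098 -0.0068  0.0756]
peg_r 64 0.0512
peg_l 66 0.0511
('a', 'foot off', np.float64(-0.001), np.float64(-0.0004), array([119.1,  54.2]), 'ztop', np.float64(0.0528), 'boardtop off', np.float64(-0.0011), np.float64(0.0011))
('b', 'foot off', np.float64(-0.0012), np.float64(-0.0003), array([118.1,  54.8]), 'ztop', np.float64(0.053), 'boardtop off', np.float64(-0.0012), np.float64(-0.0232))
('c', 'foot off', np.float64(0.0013), np.float64(-0.0005), array([118.2,  54.3]), 'ztop', np.float64(0.0529), 'boardtop off', np.float64(0.0003), np.float64(0.0219))
('d', 'foot off', np.float64(-0.0012), np.float64(-0.0005), array([82.1, 54.3]), 'ztop', np.float64(0.0527), 'boardtop off', np.float64(-0.001), np.float64(-0.0001))
78.5667 0.049913459957970974
```

View pics/top4.png

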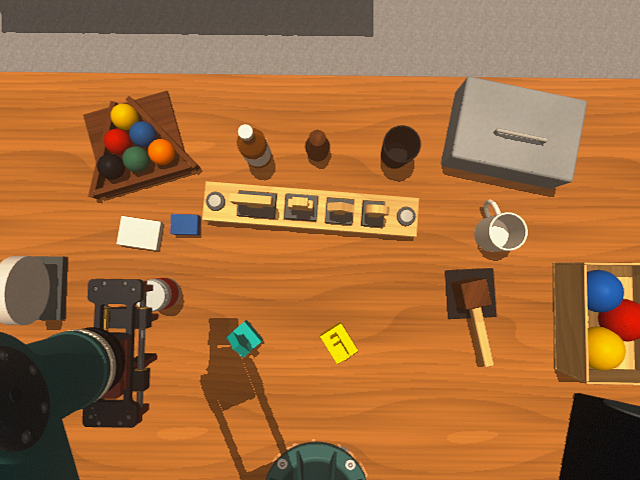

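The mallet stands flat on its pad at (475,293), the pegs at (215,201) and (407,215) are down, the targets are seated, the bystanders have not moved, and the gripper hangs clear at z 0.3. I hand in.

```bash
python3 -c "
from bench import *
print(close_job())"
```

```text
the job is handed in; nothing more can be done
None
```

I handed the job in at about 79 s. By my last measurements all four targets are seated in their matching slots, both pegs are fully home, and the mallet stands flat on its pad; the judge returned no verdict.

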